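Load the second station of a carrier and hold it up level

ROBOT

A 6-joint arm with a two-finger parallel gripper is mounted at the origin on the work surface. World frame = base frame: x ahead of the robot, y to its left, z up, the work surface at z = 0. Lengths are in m, angles in rad, forces in N, time in s.
With the tool pointing down it reaches from about 0.3 to 0.775 m from the base axis. Payload 14.6 kg.
Tool frame: the origin (TCP) lies at the very end of the fingers, on their centre line; the grasp point (between the pads) lies behind it (manip.tcp_to_grasp is the z of the grasp point in the tool frame, in m); z points along the fingers, y is the line along which they close (so a half turn about z gives the same grasp; the last joint's range is limited). The gripper opens to 85 mm and grips with 20 to 120 N. Pads are 22 mm wide; open, the fingers measure 114 mm over their backs; the gripper's body (76 mm by 85 mm) begins 54 mm behind the grasp point. The pads swing forward as they close: fully open they stand 13 mm farther back than shut.
Start: joints at [-1.2, 0.3, 1.521, -0, 1.321, -0.067], TCP at [0.233, -0.498, 0.231] pointing down, gripper open.
Joint ranges: [-3.03, 3.03], [-0.79, 2.21], [0.23, 2.52], [-1.04, 4.18], [0, 3.07], [-2.55, 2.55]. Speed limits (rad/s): [2.22, 2.22, 2.57, 3.14, 3.14, 3.14].

INTERFACE

Orientations are given as a unit quaternion [w, x, y, z].
In Python, from bench import manip gives the robot as it stands. Calls block until the motion is done:
- manip.reach(position, orientation): joint-space move of the TCP to a pose.
- manip.move_linear(position, rot=None, rate=0.15, f_stop=None): straight line of the TCP; rot=None keeps the orientation; rate is the mean speed in m/s. With f_stop (N) it stops when the force on the tool has changed by that much, and returns True; else False.
- manip.move_joints(angles): joint-space move.
- manip.set_gripper(opening, strength=None): finger opening in m; strength is the grip in N (None keeps the last); returns when the fingers have stopped.
- manip.sleep(seconds).
- manip.solve_ik(position, orientation): joint angles nearest the present ones, or None.
- manip.state(): the state.
- manip.snapshot(name): name is "scene" or "top" or "wrist"; returns (picture, depth): 480x640x3 uint8, blue, green, red; 480x640 float32, m along the optical axis (not along the pixel's ray), 0 where there is no reading.
- manip.get_calibration(name): a dict with "fx", "fy", "cx", "cy" (pixels), "world_from_camera" (4x4, takes a point from camera to world coordinates). Camera axes: x right, y down, z forward; pixel columns grow to the right and rows downward; lengths in m; the calibration is good to about 2 mm. A picture is of the moment at which its call begins: read the wrist's pose just before it. get_calibration takes no time and is no camera call; for the wrist camera it gives the pose at the moment of the call.
A pose or a line that the arm cannot do raises manip.Unreachable and nothing moves.
- manip.finish_job(): hands the job in; it is judged then, once.
Trained networks look in the newest picture that a camera, given by its name, has taken for a name from the list of things; names that differ only in an ending like _2 or _b are one class to them, and where a whole thing is asked for, a point or a joint stands for the part that bears it (a point fixed in the world has none). Each returns a list of dicts, best first, with "p" (0 to 1); they miss things now and then, are a little off and sometimes report something else, mostly with a low value. They report only what shows in the picture. A call takes as long as a camera call.
- manip.spot_in(camera, target): "pixel" ([column, row] in pixels, amid what is visible of it).
- manip.trace(camera, target): "region" (480x640 bool, what is visible of it) and "pixel" ([column, row] in pixels, amid what is visible of it).
- manip.pinpoint(camera, target): "pixel" ([column, row] in pixels: a listed point, or the origin of a listed thing).
The state is a dict: "time": time; "joints": joint angles; "qd": joint speeds; "tau": joint torques, N m; "tool_pos": TCP position; "tool_rot": TCP orientation; "wrist_force": force on the tool from outside, world axes, zero at the start; "wrist_torque": the same for the moment, N m; "finger_gap": finger opening in m; "grip_force": force on a finger pad.
Only numpy, scipy, OpenCV 4.12 (cv2) and the standard library are available. Lean on these libraries where they do the work, as an engineer would, in place of code of your own. Each camera call takes 0.05 s, during which the arm holds its last target. There are 200 camera calls.

TASK

Complete the carrier's second pocket, where the aluminium housing already stands, to match the finished one: set the orange spacer flat on the housing, then the blue disc flat on the spacer, between the four posts, without dropping them, and let go of each once it is seated. Then take the carrier by its green grip plate, lift it, without tipping it, until its underside is at least 10 cm above the bench, and hold it there level and still so that the underside can be inspected: the program finishes with the carrier still held in the air, nothing else supporting it. Leave the yellow tub, the spanner and the steel parallel where they are.

Things in the scene. Friction and masses are not known exactly. Their poses are not given: they have to be found in the camera images.
- carrier: loose carrier, 0.6 kg: black base 216x84x10 mm (local x,y,z), origin centre of underside, z up. Green grip plate across its middle, 16 mm thick in x, 60 mm wide in y, top at z 102 mm. Pocket to fill at local x +68 mm; at x -68 mm a finished stack (aluminium, orange, blue, red strap and dark screw, top at z 79 mm) fixed for good, so that it balances at the plate once filled. Slides if pushed
- pocket (a point): centre of the floor of the pocket to fill (under the housing), 10 mm above the carrier's underside, axes as the carrier's. Four steel posts, diameter 10 mm, at +-22.35 mm in local x and y, straight to 46 mm above this floor, then tapering to a tip at 54 mm, leave 1.6 mm round a 50 mm part. Fingers pass through the 34 mm gaps on the local +y and -y sides; the grip plate's face is 60 mm away in -x
- spacer_seat (a point): point on the pocket's axis 26 mm above its floor, where the spacer's underside belongs (on the housing), axes as the carrier's
- disc_seat (a point): point on the pocket's axis 42 mm above its floor, where the disc's underside belongs (on the spacer), axes as the carrier's
- grip (a point): point inside the green grip plate on the carrier's middle axis, 90 mm above its underside, 12 mm below the plate's top; axes as the carrier's. Take it from above, fingers closing along local x across the 16 mm; there are 32 mm free beside each face, to the posts (tips 64 mm above the underside)
- housing: loose aluminium housing, solid round, diameter 50 mm, 26 mm high, dark spot on top, about 0.11 kg; origin at the centre of its underside, z up; already stands loose in the pocket to fill
- spacer: loose orange ring, outer diameter 50 mm, bore 24 mm, 16 mm high, about 0.035 kg; origin at the centre of its underside, z up; lies on the bench
- disc: loose blue disc, diameter 50 mm, 14 mm high, small steel dot on top, about 0.065 kg; origin at the centre of its underside, z up; lies on the bench
- tub: bystander: yellow tub with black cap, diameter 60 mm, 75 mm high; origin at the centre of its underside
- spanner: bystander: steel spanner lying flat, 170 mm long along its local x, origin under its middle
- parallel: bystander: steel bar 130 x 25 x 16 mm, long along its local x, origin at the centre of its underside
- vise: bystander, fixed to the bench: machine vise 360 x 160 mm, 87 mm high, origin at the centre of its underside, long along its local x with the handle spindle reaching 80 mm farther to -x

How it is judged:
On the way, in this order (a step that is already met when the one before it is completed fails the run):
1. the spacer sits flat on the housing in the pocket, let go (distance between housing and pocket below 0.0045 m and angle between the z axis of each of housing, spacer and the z axis of carrier, either way round below 0.07 rad and distance between spacer and spacer_seat below 0.0045 m and contact force between the fingers and spacer below 0.3 N and linear speed of spacer below 0.03 m/s and height (world z) of carrier below 0.01 m), for 0.2 s.
2. the disc sits flat on the spacer in the pocket, let go (distance between housing and pocket below 0.0045 m and angle between the z axis of each of housing, spacer, disc and the z axis of carrier, either way round below 0.07 rad and distance between spacer and spacer_seat below 0.0045 m and distance between disc and disc_seat below 0.0045 m and contact force between the fingers and disc below 0.3 N and linear speed of disc below 0.03 m/s and height (world z) of carrier below 0.01 m), for 0.2 s.
3. the loaded carrier is held in the air, level and still (distance between housing and pocket below 0.0045 m and angle between the z axis of each of housing, spacer, disc and the z axis of carrier, either way round below 0.07 rad and distance between spacer and spacer_seat below 0.0045 m and distance between disc and disc_seat below 0.0045 m and height (world z) of carrier above 0.1 m and angle between carrier's own z axis and vertical below 0.09 rad and linear speed of carrier below 0.03 m/s and angular speed of carrier below 0.2 rad/s and contact force between the fingers and carrier above 2 N), for 1 s.
At the end, for the whole second after the job is handed in: Held by the fingers alone: carrier underside over 100 mm up, within 5 degrees of level, under 30 mm/s and 0.2 rad/s; housing, spacer, disc in that order in the pocket, within 4.5 mm of their seats and 4 degrees of flat, untouched by fingers; tub, spanner, parallel within 30 mm of their start (all of step 3 and contact force between the fingers and housing below 0.3 N and contact force between the fingers and spacer below 0.3 N and contact force between the fingers and disc below 0.3 N and contact force between carrier and tub below 0.2 N and contact force between carrier and spanner below 0.2 N and contact force between carrier and parallel below 0.2 N and contact force between carrier and vise below 0.2 N and distance of each of tub, spanner, parallel from where it was at the start of the episode below 0.03 m); the arm keeps its last pose, push and grip.
It fails at once if the tub, the spanner or the parallel is pushed more than 30 mm (distance of any of tub, spanner, parallel from where it was at the start of the episode above 0.03 m).
It fails at once if a part is dropped into the pocket (falls free from more than about 15 mm) ((linear speed of housing above 0.55 m/s and horizontal distance between housing and pocket below 0.03 m and contact force between the fingers and housing below 0.1 N) or (linear speed of spacer above 0.55 m/s and horizontal distance between spacer and pocket below 0.03 m and contact force between the fingers and spacer below 0.1 N) or (linear speed of disc above 0.55 m/s and horizontal distance between disc and pocket below 0.03 m and contact force between the fingers and disc below 0.1 N)).
It fails at once if the carrier is tipped by more than 15 degrees (angle between carrier's own z axis and vertical above 0.26 rad).
It also fails if it takes over 64 s, if anything falls off the work surface, if the arm or the gripper's body presses on something with over 40 N, if the wrist force passes 120 N, or if a joint passes its speed limit or range.

## Working session

There is one attempt and no reset: what is moved stays moved. The work goes in short steps, each a Python script; the robot and the scene stay as the last script left them, time stands still between calls to the robot, and variables do not carry over. Pictures are saved under pics/ and viewed, at most 10 in all, crops included, and the job is handed in when it is done.

```bash
ls; mkdir -p pics; cat > h.py <<'E'
import numpy as np, cv2
from bench import manip as m
from scipy.spatial.transform import Rotation as R
def px2ray(c,p):
    k=m.get_calibration(c); T=np.array(k["world_from_camera"])
    d=T[:3,:3]@np.array([(p[0]-k["cx"])/k["fx"],(p[1]-k["cy"])/k["fy"],1.]); return T[:3,3],d
def atz(c,p,z):
    o,d=px2ray(c,p); return o+d*(z-o[2])/d[2]
def cloud(c,dep):
    k=m.get_calibration(c); T=np.array(k["world_from_camera"])
    v,u=np.mgrid[:480,:640]; P=np.stack([(u-k["cx"])/k["fx"]*dep,(v-k["cy"])/k["fy"]*dep,dep],-1)
    return P@T[:3,:3].T+T[:3,3]
def tri(a,b): # two rays (o,d)
    A=np.stack([a[1],-b[1]],1); s=np.linalg.lstsq(A,b[0]-a[0],rcond=None)[0]
    p,q=a[0]+a[1]*s[0],b[0]+b[1]*s[1]; return (p+q)/2,np.linalg.norm(p-q)
def down(yaw): # tool z down, closing axis (tool y) at world angle yaw
    y=np.array([np.cos(yaw),np.sin(yaw),0]);z=np.array([0,0,-1.]);x=np.cross(y,z)
    q=R.from_matrix(np.stack([x,y,z],1)).as_quat(); return [q[3],q[0],q[1],q[2]]
E
python3 - <<'E'
from h import *
print(m.tcp_to_grasp,m.state()["time"])
D={}
for c in("scene","top"):
    im,dep=m.snapshot(c); cv2.imwrite(f"pics/{c}0.png",im); P=cloud(c,dep)
    print(c,np.round(np.array(m.get_calibration(c)["world_from_camera"])[:3,3],3))
    for t in("carrier","spacer","disc","housing","tub","spanner","parallel","vise"):
        for r in m.trace(c,t)[:2]:
            g=r["region"]&(dep>0); q=P[g]
            print(t,round(r["p"],2),np.round(r["pixel"]),g.sum(),np.round(np.median(q,0),3) if len(q) else "",np.round(np.percentile(q,[3,97],axis=0),3).tolist() if len(q) else "")
    for t in("pocket","spacer_seat","disc_seat","grip","carrier","spacer","disc"):
        for r in m.pinpoint(c,t)[:1]: print("pt",t,round(r["p"],2),np.round(r["pixel"],1)); D[c,t]=px2ray(c,r["pixel"])
for t in("pocket","spacer_seat","disc_seat","grip","carrier","spacer","disc"):
    if("scene",t)in D and("top",t)in D: p,e=tri(D["scene",t],D["top",t]); print(t,np.round(p,4),round(e,4))
E
```

```text
bench.py
pics
-0.0187 0.0
scene [ 1.206 -0.211  1.222]
carrier 0.87 [312. 236.] 1816 [0.522 0.163 0.03 ] [[0.411, 0.121, 0.002], [0.603, 0.221, 0.101]]
spacer 0.58 [146. 313.] 252 [ 0.498 -0.32   0.014] [[0.474, -0.34, -0.0], [0.518, -0.299, 0.019]]
spacer 0.45 [313. 241.] 1819 [0.516 0.162 0.029] [[0.408, 0.122, 0.003], [0.603, 0.221, 0.101]]
disc 0.62 [225. 293.] 259 [ 0.543 -0.114  0.013] [[0.519, -0.135, 0.003], [0.562, -0.094, 0.017]]
housing 0.73 [306. 210.] 128 [0.432 0.197 0.035] [[0.413, 0.176, 0.031], [0.448, 0.217, 0.04]]
tub 0.74 [282. 366.] 637 [ 0.811 -0.087  0.072] [[0.779, -0.111, 0.01], [0.829, -0.062, 0.078]]
spanner 0.88 [149. 388.] 640 [ 0.685 -0.379  0.006] [[0.662, -0.457, -0.002], [0.713, -0.301, 0.011]]
parallel 0.57 [404. 228.] 433 [0.626 0.414 0.014] [[0.566, 0.395, -0.002], [0.688, 0.439, 0.019]]
vise 0.84 [442. 177.] 6406 [0.558 0.594 0.078] [[0.334, 0.535, 0.007], [0.696, 0.685, 0.088]]
pt pocket 0.97 [304.5 217.1]
pt spacer_seat 0.72 [304.7 213.8]
pt disc_seat 0.78 [303.1 204.3]
pt grip 0.94 [309.7 218.6]
pt carrier 0.76 [313.1 234.2]
pt spacer 0.54 [144
[... 618 characters left out ...]
01], [0.712, -0.3, 0.014]]
parallel 0.7 [414. 180.] 627 [ 0.793 -0.079  0.073] [[0.771, -0.106, 0.008], [0.821, -0.056, 0.08]]
parallel 0.59 [201. 246.] 626 [0.62  0.416 0.016] [[0.564, 0.397, 0.001], [0.683, 0.437, 0.022]]
pt pocket 0.86 [299.5 330.6]
pt spacer_seat 0.7 [293.  329.3]
pt disc_seat 0.85 [294.7 329.9]
pt grip 0.92 [305.3 302.1]
pt carrier 0.77 [303.  299.2]
pt spacer 0.55 [510.2 304.6]
pt disc 0.77 [425.8 288.9]
pocket [0.4312 0.1909 0.0029] 0.0104
spacer_seat [0.4313 0.1999 0.0137] 0.0036
disc_seat [0.4324 0.1949 0.0647] 0.0024
grip [0.4977 0.1747 0.0874] 0.0051
carrier [0.5045 0.1809 0.014 ] 0.0043
spacer [ 0.4966 -0.3185  0.014 ] 0.0052
disc [ 0.5365 -0.1133 -0.0232] 0.0163
```

```bash
python3 - <<'E'
from h import *
a=cv2.imread("pics/scene0.png");b=cv2.imread("pics/top0.png")
cv2.imwrite("pics/both.png",np.hstack([cv2.resize(a[150:430,90:490],(400,280)),cv2.resize(b[130:410,160:560],(400,280))]))
s=m.state(); q=s["tool_rot"]; T=np.array(m.get_calibration("wrist")["world_from_camera"])
Rt=R.from_quat([q[1],q[2],q[3],q[0]]).as_matrix()
print(np.round(Rt.T@(T[:3,3]-s["tool_pos"]),3),np.round(Rt.T@T[:3,:3],2).tolist(),m.get_calibration("wrist")["fx"])
for p,y in[((.494,-.318,.15),0),((.539,-.114,.15),0),((.433,.195,.2),1.2),((.505,.17,.3),-.36),((.505,.17,.3),1.2)]:
  for k in(0,np.pi):
    j=m.solve_ik(p,down(y+k)); print(y,k,None if j is None else np.round(j,2))
E
```

```text
[ 0.071  0.001 -0.143] [[0.0, -0.96, -0.28], [1.0, 0.0, -0.0], [0.0, -0.28, 0.96]] 399.9877441744086
0 0 [-0.63  0.46  1.5  -0.    1.18 -0.63]
0 3.141592653589793 [-0.63  0.46  1.5  -0.    1.18  2.51]
0 0 [-0.27  0.38  1.61 -0.    1.15 -0.27]
0 3.141592653589793 None
1.2 0 [ 0.35  0.16  1.77 -0.    1.21 -0.85]
1.2 3.141592653589793 [ 0.35  0.16  1.77 -0.    1.21  2.29]
-0.36 0 [ 0.26  0.22  1.47 -0.    1.46  0.62]
-0.36 3.141592653589793 [ 0.26  0.22  1.47 -0.    1.46 -2.53]
1.2 0 [ 0.26  0.22  1.47 -0.    1.46 -0.94]
1.2 3.141592653589793 [ 0.26  0.22  1.47 -0.    1.46  2.2 ]
```

View pics/both.png

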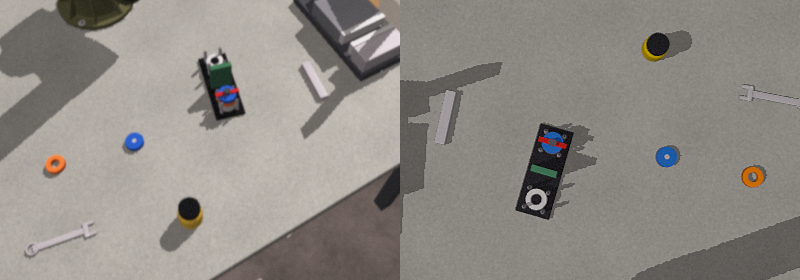

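```bash
cat >> h.py <<'E'
def look(p,yaw,names,save=None):
    m.reach(p,down(yaw)); im,dep=m.snapshot("wrist"); P=cloud("wrist",dep)
    if save: cv2.imwrite(f"pics/{save}.png",im)
    out={}
    for n in names:
        r=m.trace("wrist",n)
        if not r: print("missed",n); continue
        r=r[0]; g=r["region"]&(dep>0); q=P[g]
        if len(q)<30: continue
        zt=np.percentile(q[:,2],90); t=q[abs(q[:,2]-zt)<.005]
        c,rad=cv2.minEnclosingCircle(t[:,:2].astype(np.float32))
        # edge-only robust circle: outline pixels of the region on the top plane
        tz=np.median(t[:,2]); out[n]=(np.array([*c,tz]),rad)
        mask=np.zeros((480,640),np.uint8); mask[g&(abs(P[:,:,2]-tz)<.005)]=1
        cs=max(cv2.findContours(mask,cv2.RETR_EXTERNAL,cv2.CHAIN_APPROX_NONE)[0],key=cv2.contourArea)[:,0]
        E=np.array([atz("wrist",u,tz)[:2] for u in cs]); A=np.c_[2*E,np.ones(len(E))]
        s=np.linalg.lstsq(A,(E**2).sum(1),rcond=None)[0]; fr=np.sqrt(s[2]+s[0]**2+s[1]**2)
        print(n,round(r["p"],2),"enc",np.round([*c,rad],4),"fit",np.round([*s[:2],fr],4),"z",round(float(tz),4))
    return im,dep,P,out
E
python3 - <<'E'
from h import *
look((.49,-.32,.16),0,["spacer"],"w_sp")
look((.49,-.32,.16),1.2,["spacer"])
look((.539,-.114,.16),1.2,["disc"],"w_di")
look((.539,-.114,.16),0.,["disc"])
for k,(p,y) in enumerate([((.475,.18,.3),-.31),((.475,.18,.3),1.26)]):
    im,dep,P,o=look(p,y,["housing"],f"w_c{k}"); np.savez(f"c{k}.npz",dep=dep,P=P,T=m.get_calibration("wrist")["world_from_camera"])
    for t in("pocket","spacer_seat","disc_seat","grip","carrier"):
        for r in m.pinpoint("wrist",t)[:1]: print("pt",t,round(r["p"],2),np.round(r["pixel"],1),np.round(atz("wrist",r["pixel"],{"pocket":.01,"spacer_seat":.036,"disc_seat":.052,"grip":.09,"carrier":0}[t]),4))
print(m.state()["time"])
a=[cv2.imread(f"pics/w_c{k}.png") for k in(0,1)]
cv2.imwrite("pics/v2.png",np.hstack([cv2.resize(x,(400,300)) for x in a]))
E
```

```text
spacer 0.62 enc [ 0.4907 -0.3204  0.0251] fit [ 0.4908 -0.3198  0.0242] z 0.0163
spacer 0.74 enc [ 0.4908 -0.3204  0.0249] fit [ 0.4905 -0.3201  0.0243] z 0.0163
disc 0.85 enc [ 0.5358 -0.1149  0.0249] fit [ 0.5354 -0.1148  0.0242] z 0.0144
disc 0.84 enc [ 0.5364 -0.1143  0.0251] fit [ 0.536  -0.114   0.0244] z 0.0144
housing 0.93 enc [0.432  0.1951 0.0251] fit [0.4323 0.1955 0.0243] z 0.0365
pt grip 0.94 [350.2 199.4] [0.5017 0.1788 0.09  ]
pt carrier 0.95 [344.4 186.7] [0.5008 0.1773 0.    ]
housing 0.84 enc [0.4326 0.1949 0.0249] fit [0.4325 0.195  0.024 ] z 0.0366
pt grip 0.74 [330.1 231.3] [0.4988 0.1805 0.09  ]
pt carrier 0.9 [328.5 210.2] [0.4979 0.1808 0.    ]
9.65
```

View pics/v2.png

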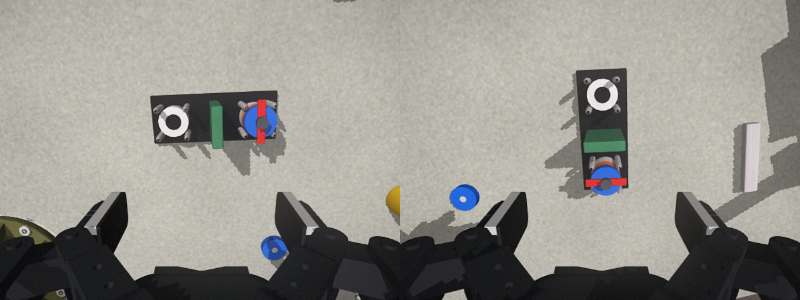

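```bash
python3 - <<'E'
from h import *
for k in(0,1):
    P=np.load(f"c{k}.npz")["P"].reshape(-1,3)
    P=P[(abs(P[:,0]-.49)<.14)&(abs(P[:,1]-.18)<.1)]
    b=P[(P[:,2]>.0075)&(P[:,2]<.013)]
    (cx,cy),wh,a=cv2.minAreaRect(b[:,:2].astype(np.float32)); print("base",round(cx,4),round(cy,4),np.round(wh,4),a,len(b),np.median(b[:,2]))
    g=P[(P[:,2]>.098)&(P[:,2]<.106)]
    (cx,cy),wh,a=cv2.minAreaRect(g[:,:2].astype(np.float32)); print("plate",round(cx,4),round(cy,4),np.round(wh,4),a,len(g),np.median(g[:,2]))
    t=P[(P[:,2]>.048)&(P[:,2]<.07)&(np.hypot(P[:,0]-.4323,P[:,1]-.195)<.045)]
    from scipy.cluster.hierarchy import fclusterdata
    l=fclusterdata(t[:,:2],.012,criterion="distance",method="single")
    for i in set(l): q=t[l==i]; q=q[q[:,2]>np.percentile(q[:,2],50)]; print(" post",len(q),np.round(q.mean(0),4))
E
```

```text
base 0.4975 0.1772 [0.0842 0.2159] 74.63581848144531 8261 0.010300618522775862
plate 0.4977 0.1771 [0.06   0.0161] 74.60853576660156 1259 0.10210377635781004
 post 38 [0.4601 0.211  0.0614]
 post 41 [0.4174 0.2229 0.0616]
 post 41 [0.4056 0.1804 0.061 ]
 post 39 [0.448  0.1684 0.0613]
base 0.4981 0.1771 [0.084  0.2161] 74.6638412475586 7204 0.010426267978368597
plate 0.498 0.1771 [0.0599 0.0165] 75.00047302246094 1212 0.10221982741682797
 post 40 [0.405  0.1798 0.0618]
 post 38 [0.4167 0.2223 0.062 ]
 post 37 [0.4476 0.168  0.0613]
 post 38 [0.4595 0.2108 0.0618]
```

```bash
cat >> h.py <<'E'
def st(tag=""):
    s=m.state(); print(tag,"t",round(s["time"],2),"tcp",np.round(s["tool_pos"],4),"gap",round(s["finger_gap"],4),"grip",np.round(s["grip_force"],1),"F",np.round(s["wrist_force"],1)); return s
def lin(p,**k): return m.move_linear(list(p),**k)
E
python3 - <<'E'
from h import *
x,y=.4907,-.3202
m.set_gripper(.06,30); m.reach((x,y,.06),down(-np.pi/2))
h=lin((x,y,-.006),rate=.04,f_stop=4); s=st(f"down {h}")
z=max(s["tool_pos"][2]+.0015,-.006) if h else -.005
lin((x,y,z)); m.set_gripper(0.03,20); st("sq1")
m.set_gripper(.06); lin((x,y,.04)); m.reach((x,y,.04),down(0)); 
im,_,_,_=look((x,y,.12),0,["spacer"])
lin((x,y,z),rate=.1); m.set_gripper(0.03,40); st("sq2")
lin((x,y,.14)); st("lift")
im,_=m.snapshot("wrist"); cv2.imwrite("pics/held.png",im)
E
```

```text
down True t 13.56 tcp [ 0.4907 -0.3202 -0.005 ] gap 0.0601 grip 3.1 F [-1.4  1.   5.4]
sq1 t 14.06 tcp [ 0.4911 -0.3205 -0.0029] gap 0.05 grip 24.4 F [ 0.7 -0.3  6.4]
spacer 0.8 enc [ 0.4905 -0.32    0.025 ] fit [ 0.4901 -0.319   0.0243] z 0.0149
sq2 t 18.32 tcp [ 0.4911 -0.3205 -0.0025] gap 0.048 grip 44.9 F [-0.9  0.8  6.2]
lift t 19.43 tcp [ 0.4903 -0.3199  0.139 ] gap 0.0477 grip 41.2 F [-0.8  0.3 -0.2]
```

View pics/held.png

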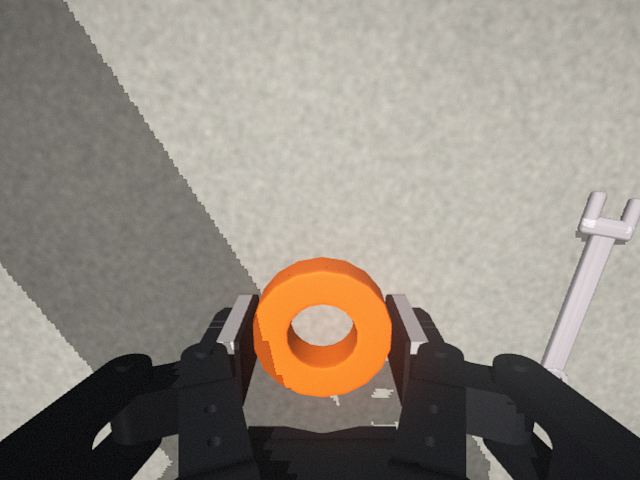

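```bash
cat >> h.py <<'E'
def held(n):
    im,dep=m.snapshot("wrist"); P=cloud("wrist",dep); r=m.trace("wrist",n)
    if not r: print("missed"); return
    q=P[r[0]["region"]&(dep>0)]; s=m.state()
    zt=np.percentile(q[:,2],80); t=q[abs(q[:,2]-zt)<.004]
    for _ in range(4):
        c=t.mean(0); nrm=np.linalg.svd(t-c)[2][2]; nrm*=np.sign(nrm[2]); d=(q-c)@nrm; t=q[abs(d)<.0015]
    e,rad=cv2.minEnclosingCircle(t[:,:2].astype(np.float32))
    print(n,"p",round(r[0]["p"],2),"normal",np.round(nrm,3),"top-tcp",np.round(t.mean(0)[2]-s["tool_pos"][2],4),"centre-tcp",np.round(np.array(e)-s["tool_pos"][:2],4),"r",round(rad,4),len(t),len(q))
E
python3 - <<'E'
from h import *
held("spacer"); st()
E
```

```text
spacer p 0.79 normal [ 0.002 -0.002  1.   ] top-tcp 0.0186 centre-tcp [ 0.0002 -0.0002] r 0.025 10478 13223
 t 19.58 tcp [ 0.4904 -0.32    0.1391] gap 0.0474 grip 41.2 F [-0.5 -0.4  0.2]
```

```bash
cat >> h.py <<'E'
POC=(.4323,.1953); YAW=1.303
def place(zseat,off):
    x,y=POC; m.reach((x,y,.15),down(YAW)); s=st("above")
    lin((x,y,zseat+off+.022),rate=.12)
    s=st("pre"); h=lin((x,y,zseat+off-.003),rate=.035,f_stop=5); s=st(f"stop {h} residual {m.state()['tool_pos'][2]-zseat-off:.4f}"); return h
E
python3 - <<'E'
from h import *
place(.036,-.0026)
im,_=m.snapshot("wrist"); cv2.imwrite("pics/pl1.png",im); held("spacer")
E
```

```text
above t 21.47 tcp [0.4327 0.1948 0.15  ] gap 0.0477 grip 41.2 F [-0.6 -0.7 -0. ]
pre t 22.41 tcp [0.4327 0.1954 0.056 ] gap 0.0477 grip 41.2 F [-0.3  0.3 -0.5]
stop True residual 0.0000 t 23.02 tcp [0.4322 0.1953 0.0334] gap 0.0477 grip 42.9 F [-0.3 -0.6  5.4]
spacer p 0.81 normal [-0.001 -0.     1.   ] top-tcp 0.0189 centre-tcp [ 0.0003 -0.    ] r 0.0253 10583 13465
```

View pics/pl1.png

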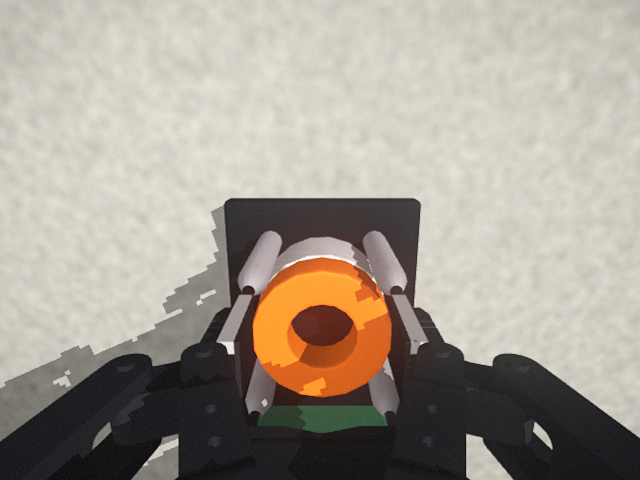

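```bash
python3 - <<'E'
from h import *
m.set_gripper(.06,30); m.sleep(.3); st("rel")
lin((*POC,.15),rate=.2); held("spacer"); st()
x,y=.536,-.1144; z=-.003
m.reach((x,y,.05),down(np.pi/2)); lin((x,y,z),rate=.1,f_stop=8)
m.set_gripper(0.03,20); st("sq1")
m.set_gripper(.06); lin((x,y,.04)); m.reach((x,y,.04),down(0))
lin((x,y,z),rate=.1,f_stop=8); m.set_gripper(0.03,40); st("sq2")
lin((x,y,.14),rate=.2); st("lift"); held("disc")
E
```

```text
rel t 23.74 tcp [0.4319 0.1951 0.0333] gap 0.0599 grip 0.0 F [0.7 0.5 0.3]
spacer p 0.8 normal [-0.  0.  1.] top-tcp -0.0966 centre-tcp [ 0.0004 -0.0002] r 0.0248 3409 4057
 t 24.57 tcp [0.4317 0.1951 0.1486] gap 0.0603 grip 0.0 F [ 0.3  0.3 -0.1]
sq1 t 26.71 tcp [ 0.5369 -0.1142 -0.0029] gap 0.0493 grip 29.0 F [-1.7 -0.4 24.8]
sq2 t 29.57 tcp [ 0.5374 -0.1147 -0.0027] gap 0.0486 grip 52.4 F [ 3.3 -0.2 24.5]
lift t 30.44 tcp [ 0.5354 -0.1142  0.1385] gap 0.0483 grip 41.8 F [-0.8 -0.1 -0.9]
disc p 0.7 normal [ 0.008 -0.002  1.   ] top-tcp 0.017 centre-tcp [0.0002 0.0004] r 0.025 13718 14860
```

```bash
python3 - <<'E'
from h import *
place(.052,-.003); held("disc")
E
```

```text
above t 31.78 tcp [0.4328 0.1947 0.1499] gap 0.0485 grip 41.8 F [ 0.8  0.1 -0.8]
pre t 32.59 tcp [0.4328 0.1953 0.0716] gap 0.0484 grip 41.8 F [ 0.9 -0.4 -0.7]
stop True residual 0.0002 t 33.2 tcp [0.4322 0.1953 0.0492] gap 0.0485 grip 42.6 F [-2.1 -0.5  8.7]
disc p 0.74 normal [ 0. -0.  1.] top-tcp 0.0172 centre-tcp [-0.0003 -0.0005] r 0.0253 13787 15144
```

```bash
python3 - <<'E'
from h import *
m.set_gripper(.06,30); m.sleep(.3); st("rel")
lin((*POC,.17),rate=.2)
im,dep,P,o=look((.475,.18,.25),YAW-np.pi/2,["disc","carrier"],"w_end")
P=P.reshape(-1,3); P=P[(abs(P[:,0]-.49)<.14)&(abs(P[:,1]-.18)<.1)]
g=P[(P[:,2]>.098)&(P[:,2]<.106)]
print(cv2.minAreaRect(g[:,:2].astype(np.float32)),np.median(g[:,2]))
d=P[np.hypot(P[:,0]-POC[0],P[:,1]-POC[1])<.015]; print("disc top",np.median(d[:,2]),np.percentile(d[:,2],[5,95])); st()
E
```

```text
rel t 33.88 tcp [0.4319 0.1952 0.0489] gap 0.06 grip 0.0 F [ 0.5 -0.4 -0.5]
disc 0.69 enc [0.4319 0.1955 0.0251] fit [0.4323 0.1956 0.0244] z 0.0665
carrier 0.55 enc [0.4979 0.1773 0.0305] fit [0.4976 0.1779 0.0213] z 0.1023
((0.49772942066192627, 0.17738471925258636), (0.059881944209337234, 0.016107816249132156), 74.57289123535156) 0.10236108991400392
disc top 0.310247603494146 [0.06710938 0.33279452]
 t 36.14 tcp [0.4749 0.18   0.2497] gap 0.0604 grip 0.0 F [-0.1  0.4 -0.7]
```

View pics/w_end.png

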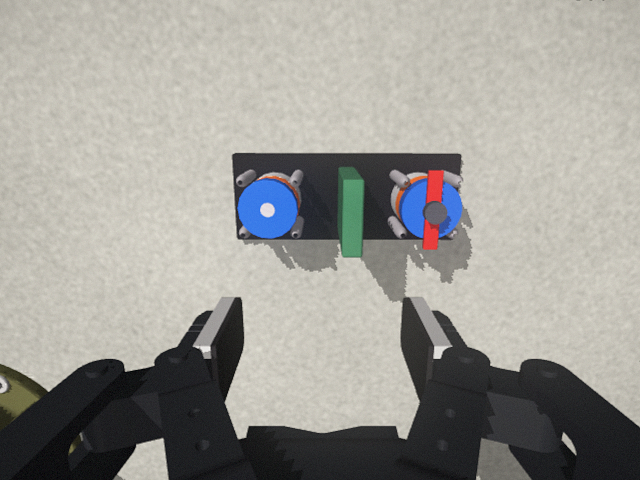

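```bash
python3 - <<'E'
from h import *
x,y=.4978,.1773
m.set_gripper(.045,30); m.reach((x,y,.16),down(-.268)); lin((x,y,.0713),rate=.08,f_stop=8); st("at")
m.set_gripper(0.,100); m.sleep(.3); st("gripped")
lin((x,y,.0813),rate=.02); st("10mm")
lin((x,y,.2063),rate=.05); m.sleep(.8); st("up")
for c in("scene","wrist"):
    im,dep=m.snapshot(c); cv2.imwrite(f"pics/up_{c}.png",im); P=cloud(c,dep); r=m.trace(c,"carrier")
    q=P[r[0]["region"]&(dep>0)]; print(c,"z range",np.percentile(q[:,2],[2,98]))
    b=q[abs(q[:,2]-.145)<.012]; 
    if len(b)>50: C=b.mean(0); print("base plane",C,np.linalg.svd(b-C)[2][2])
a=[cv2.imread("pics/up_scene.png")[120:360,180:500],cv2.imread("pics/up_wrist.png")]
cv2.imwrite("pics/up.png",np.hstack([cv2.resize(i,(400,300)) for i in a]))
E
```

```text
bash:   680 Killed                     python3 - <<'E'
from h import *
x,y=.4978,.1773
m.set_gripper(.045,30); m.reach((x,y,.16),down(-.268)); lin((x,y,.0713),rate=.08,f_stop=8); st("at")
m.set_gripper(0.,100); m.sleep(.3); st("gripped")
lin((x,y,.0813),rate=.02); st("10mm")
lin((x,y,.2063),rate=.05); m.sleep(.8); st("up")
for c in("scene","wrist"):
    im,dep=m.snapshot(c); cv2.imwrite(f"pics/up_{c}.png",im); P=cloud(c,dep); r=m.trace(c,"carrier")
    q=P[r[0]["region"]&(dep>0)]; print(c,"z range",np.percentile(q[:,2],[2,98]))
    b=q[abs(q[:,2]-.145)<.012]; 
    if len(b)>50: C=b.mean(0); print("base plane",C,np.linalg.svd(b-C)[2][2])
a=[cv2.imread("pics/up_scene.png")[120:360,180:500],cv2.imread("pics/up_wrist.png")]
cv2.imwrite("pics/up.png",np.hstack([cv2.resize(i,(400,300)) for i in a]))
E
```

The full-matrix SVD probably ran out of memory. I'll check where the robot stands.

```bash
ls pics; python3 - <<'E'
from h import *
st()
for c in("scene","wrist"):
    im,dep=m.snapshot(c); cv2.imwrite(f"pics/up_{c}.png",im); P=cloud(c,dep); r=m.trace(c,"carrier")
    if not r: continue
    q=P[r[0]["region"]&(dep>0)]; print(c,"z range",np.percentile(q[:,2],[2,50,98]))
    b=q[abs(q[:,2]-.145)<.012]
    if len(b)>50: C=b.mean(0); print("base plane",C,np.linalg.svd(b-C,full_matrices=False)[2][2])
a=[cv2.imread("pics/up_scene.png")[120:360,180:500],cv2.imread("pics/up_wrist.png")]
cv2.imwrite("pics/up.png",np.hstack([cv2.resize(i,(400,300)) for i in a]))
st()
E
```

```text
both.png
held.png
pl1.png
scene0.png
top0.png
up_scene.png
up_wrist.png
v2.png
w_c0.png
w_c1.png
w_di.png
w_end.png
w_sp.png
 t 43.13 tcp [0.4978 0.1773 0.2063] gap 0.0146 grip 97.5 F [ 0.3 -0.7 -7.9]
scene z range [-0.002488    0.15807333  0.23326566]
base plane [0.53187897 0.15536334 0.14417266] [ 3.16501770e-04  1.34169448e-02 -9.99909939e-01]
wrist z range [0.14333183 0.16852289 0.23727851]
base plane [0.50308108 0.19431322 0.14507694] [0.00131207 0.01028635 0.99994623]
 t 43.33 tcp [0.4978 0.1773 0.2063] gap 0.0144 grip 97.5 F [ 0.4  0.  -8.4]
```

View pics/up.png

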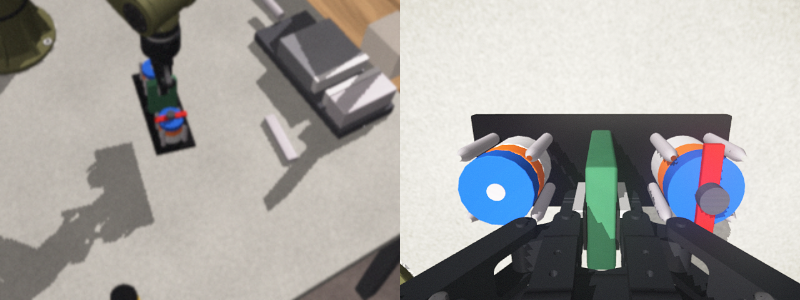

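The carrier is held level, with its underside about 135 mm up, and the disc is seated at left (wrist view about (497,190)).

```bash
python3 - <<'E'
from h import *
m.sleep(1.2); st(); print(m.finish_job())
E
```

```text
t 44.53 tcp [0.4978 0.1773 0.2063] gap 0.0149 grip 97.5 F [ 0.2  0.8 -8.5]
the job is handed in; nothing more can be done
None
```

I seated and released the spacer and disc in the pocket, and handed the job in at 44.5 s with the loaded carrier held level by its grip plate, its underside about 135 mm up; no pass/fail verdict came back.

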